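# Correct the colour-standard kit

## Robot

A 7-joint arm with a two-finger parallel gripper is mounted at the origin on the work surface. World frame = base frame: x ahead of the robot, y to its left, z up, the work surface at z = 0. Lengths are in m, angles in rad, forces in N, time in s.
With the tool pointing down it reaches from about 0.4 to 0.875 m from the base axis. Payload 19.3 kg.
Tool frame: the origin (TCP) lies on the front face of the gripper's body, between the roots of the fingers; the fingertips stand 73 mm ahead of it and the grasp point (between the pads) lies 54 mm ahead of it; z points along the fingers, y is the direction in which the jaws open and shut (so a half turn about z gives the same grasp; the last joint's range is limited). The gripper opens to 85 mm and grips with 20 to 120 N. Pads are 22 mm wide; open, the fingers measure 114 mm over their backs; the gripper's body (76 mm by 85 mm) begins 54 mm behind the grasp point. The pads swing forward as they close: fully open they stand 13 mm farther back than shut.
Start: joints at [1.183, 0.521, -0.036, 1.599, 0.021, 1.021, -0.113], TCP at [0.195, -0.594, 0.304] pointing down, gripper open.
Joint ranges: [-2.91, 2.91], [-0.3, 2.13], [-1.5, 1.42], [0.17, 2.43], [-1.26, 4.41], [0.16, 1.93], [-2.52, 2.52]. Speed limits (rad/s): [1.89, 1.89, 2.39, 2.39, 3.01, 3.01, 3.01].

## Interface

Orientations are given as [roll, pitch, yaw] about the fixed x, y, z axes, in that order (R = Rz(yaw) Ry(pitch) Rx(roll)).
In Python, from workcell import bot gives the robot as it stands.
- The arm moves only by the shell command python3 -m crank 'ROWS' [OPENING] [FORCE]. ROWS is a JSON object of lists of equal length, an entry for each row: "travel": the shift along the world's x, y, z in cm, a list of three; "rot": the turn, a rotation vector about the world's x, y, z in degrees, a list of three. A call has 1 to 8 rows; each row is the pose to reach, as a shift and turn from the pose commanded when the call began; what a row does not reach only later rows make up. A row lasts 1/10 s, in which the tool goes at most 50 mm and 8.59 degrees, less where a joint would pass 70% of its speed; a pose out of reach is approached as far as the arm can. A call with a gripper value outside its range is refused whole. OPENING is the opening, from -1 (shut) to 1 (fully open), so that 0 is half open, set as the call begins (- or left out, the last holds). The fingers move at their own pace and stop on an object; FORCE is the grip in N (left out, the last holds). Time passes only in rows, so rows that repeat a pose let the fingers close. It gives the time, the measured TCP pose, the force and the opening at its end, in the units of the state.
- bot.observe(): the state, without advancing time (a new reading comes with each control period).
- bot.grab_frame(name): name is "side" or "top" or "wrist"; returns the picture (420x560x3 uint8, red, green, blue); there is no depth.
- bot.camera_model(name): a dict with "fx", "fy", "cx", "cy" (pixels), "k1" (the pictures are not rectified: a ray, as slopes to the right and down, at radius r is drawn at 1 + k1 r^2 times it, then the intrinsics apply), "R" (3x3) and "t" (3): a world point X has camera coordinates R X + t. Camera axes: x right, y down, z forward; pixel columns grow to the right and rows downward; lengths in m; the calibration is good to about 2 mm. A picture is of the moment at which its call begins: read the wrist's pose just before it. camera_model takes no time and is no camera call; for the wrist camera it gives the pose at the moment of the call.
- bot.job_done(): hands the job in, once; it reports no verdict.
Trained networks look in the newest picture that a camera, given by its name, has taken for a name from the list of things; names that differ only in an ending like _2 or _b are one class to them, and where a whole thing is asked for, a point or a joint stands for the part that bears it (a point fixed in the world has none). Each returns a list of dicts, best first, with "conf" (0 to 1); they miss things now and then, are a little off and sometimes report something else, mostly with a low value. They report only what shows in the picture. A call takes as long as a camera call. They do not tell look-alikes from the thing itself.
- bot.silhouettes(camera, thing): "pixels" (420x560 bool, what is visible of it) and "box" ([centre column, centre row, width, height] in pixels, round what is visible of it).
The state is a dict: "clock": time; "qpos": joint angles; "qd": joint speeds; "joint_efforts": joint torques, N m; "position": TCP position; "tool_rot": TCP orientation; "force": force on the tool from outside, world axes, zero at the start; "moment": the same for the moment, N m; "grip_width": finger opening in m.
Only numpy, scipy, OpenCV 4.12 (cv2) and the standard library are available. Lean on these libraries where they do the work, as an engineer would, in place of code of your own. Each camera call takes 0.05 s, during which the arm holds its last target.

## Task

The white rack is a kit that should hold four colour-standard bars, one each of yellow, orange, red and green, but one bar in it is of another colour and does not belong. Lay that wrong bar flat in the red return tray, and put the missing colour from the wooden stock rack into the kit, fully down in its place across both rails. Set bars down rather than dropping them, leave the other stock bars in their rack, and do not tip over the glassware.

Things in the scene. Friction and masses are not known exactly. Their poses are not given: they have to be found in the camera images.
- kit_rack: White four-place rack, fixed, 120 (x) by 248 mm (y); origin: centre of underside. Rails 14 mm thick along y at x = -40 and +40 mm; bars lie across both, along x, at y = -84, -28, 28, 84 mm. Seats 25 mm above the underside (seated bar centre 37 mm up); slots 32 mm wide between round-topped teeth reaching 43 mm up. Floor between and outside the rails 6 mm up.
- stock_rack: Wooden three-place stock rack, fixed, 120 mm (x) by 192 mm (y), built just like the kit rack (same rails, teeth and heights) with places at y = -56, 0 and +56 mm. Origin at the centre of its underside, axes parallel to the kit rack's. Stands to the left or right of the kit rack.
- return_tray: Red open return tray, fixed, outside 180 mm (x) by 150 mm (y), 30 mm high, walls 4 mm. Origin at the centre of its underside. Two cross ribs at x = -40 and +40 mm (along y, wall to wall) reach 20 mm above the underside; a bar laid lengthwise across both has its centre 32 mm above the underside. Stands on the other side of the kit rack from the stock rack.
- bar_blue_c (a point): Blue colour-standard bar, a rigid square bar 130 mm long, 24 mm wide and 24 mm high, 70 to 140 g, with a 13 mm bare aluminium cap at each end; it starts in one of the kit rack's places and is not one of the kit's colours. Point at the bar's centre; x along its length, z up.
- bar_yellow_c (a point): Yellow colour-standard bar, a rigid square bar 130 mm long, 24 mm wide and 24 mm high, 70 to 140 g, with a 13 mm bare aluminium cap at each end; it belongs in the kit rack; one of the four kit colours starts in the stock rack instead. Point at the bar's centre; x along its length, z up.
- bar_orange_c (a point): Orange colour-standard bar, a rigid square bar 130 mm long, 24 mm wide and 24 mm high, 70 to 140 g, with a 13 mm bare aluminium cap at each end; it belongs in the kit rack; one of the four kit colours starts in the stock rack instead. Point at the bar's centre; x along its length, z up.
- bar_red_c (a point): Red colour-standard bar, a rigid square bar 130 mm long, 24 mm wide and 24 mm high, 70 to 140 g, with a 13 mm bare aluminium cap at each end; it belongs in the kit rack; one of the four kit colours starts in the stock rack instead. Point at the bar's centre; x along its length, z up.
- bar_green_c (a point): Green colour-standard bar, a rigid square bar 130 mm long, 24 mm wide and 24 mm high, 70 to 140 g, with a 13 mm bare aluminium cap at each end; it belongs in the kit rack; one of the four kit colours starts in the stock rack instead. Point at the bar's centre; x along its length, z up.
- bar_white_c (a point): White colour-standard bar, a rigid square bar 130 mm long, 24 mm wide and 24 mm high, 70 to 140 g, with a 13 mm bare aluminium cap at each end; a stock bar that stays in the stock rack. Point at the bar's centre; x along its length, z up.
- bar_black_c (a point): Black colour-standard bar, a rigid square bar 130 mm long, 24 mm wide and 24 mm high, 70 to 140 g, with a 13 mm bare aluminium cap at each end; a stock bar that stays in the stock rack. Point at the bar's centre; x along its length, z up.
- flask0: Stoppered conical glass flask, 84 mm across the base, 158 mm high, standing loose at the back. Origin at the centre of its underside, z up.
- flask1: Stoppered conical glass flask, 84 mm across the base, 158 mm high, standing loose at the back. Origin at the centre of its underside, z up.
- flask2: Stoppered conical glass flask, 84 mm across the base, 158 mm high, standing loose at the back. Origin at the centre of its underside, z up.
- dropper0: Amber dropper bottle with a red bulb, 48 mm across, 140 mm high, standing loose at the back. Origin at the centre of its underside, z up.
- dropper1: Amber dropper bottle with a red bulb, 48 mm across, 140 mm high, standing loose at the back. Origin at the centre of its underside, z up.
There are look-alikes about, which are no part of the job. Of the things that look like the part that bears bar_black_c, the middle-sized one is meant.

How it is judged:
By the outcome, as a careful person would: the job done as asked, in the order asked, and still so for the second after the job is handed in, with the robot touching nothing.
It also fails if it takes over 51 s, if anything falls off the work surface, if the arm or the gripper's body presses on something with over 40 N, if the wrist force passes 120 N, or if a joint passes its speed limit or range.

## Working session

There is one attempt and no reset: what is moved stays moved. The work goes in short steps, Python scripts to look and compute and a shell command to move; the robot and the scene stay as the last step left them, time stands still between calls to the robot, and variables do not carry over. Pictures are saved under pics/ and viewed, and the job is handed in when it is done.

```bash
ls; mkdir -p pics; python3 - <<'E'
from workcell import bot
import cv2
for n in ("top","side","wrist"):
    f=bot.grab_frame(n); cv2.imwrite(f"pics/{n}0.png",f[:,:,::-1])
    m=bot.camera_model(n); print(n,m)
print(bot.observe())
E
```

```text
pics
top {'fx': 389.911076135195, 'fy': 389.911076135195, 'cx': 281.121416688828, 'cy': 214.42705632784748, 'k1': -0.052399093420697644, 'R': array([[ 2.11778261e-02, -9.99775682e-01,  2.93273277e-04],
       [-9.73753978e-01, -2.06931077e-02, -2.26660506e-01],
       [ 2.26615730e-01,  4.51460075e-03, -9.73973783e-01]]), 't': array([0.08395348, 0.57724045, 0.93452648])}
side {'fx': 472.1976565567824, 'fy': 472.1976565567824, 'cx': 280.7580526898117, 'cy': 206.94696837528033, 'k1': -0.01423091981865764, 'R': array([[-0.71409424, -0.69998589, -0.00944325],
       [-0.3700474 ,  0.38888783, -0.84370088],
       [ 0.59425108, -0.59898749, -0.53673051]]), 't': array([0.47047449, 0.24204093, 0.78486843])}
wrist {'fx': 378.7925080491513, 'fy': 378.7925080491513, 'cx': 277.45664038803847, 'cy': 210.1196875973759, 'k1': -0.10203101427583244, 'R': array([[ 3.12540595e-01, -9.49904401e-01, -7.54370127e-05],
       [-9.12434013e-01, -3.00234051e-01,  2.78071371e-01],
       [-2.64163867e-01, -8.68397604e-02, -9.60560413e-01]]), 't': array([-0.6250967 , -0.03628172,  0.37887517])}
{'clock': 0.15, 'qpos': array([ 1.18281676,  0.52186884, -0.03631276,  1.59983481,  0.02121999,
        1.02108994, -0.11281575]), 'qd': array([ 0.00060096, -0.00281675,  0.0004753 , -0.00041557,  0.00076418,
       -0.00049083,  0.00072599]), 'joint_efforts': array([ 1.45506314e-03, -9.27386570e+01,  1.97957575e+00, -3.70056903e+01,
        1.78153580e-02,  6.35375764e-03, -7.98057113e-05]), 'position': array([ 0.19519888, -0.59355689,  0.30347837]), 'tool_rot': array([-3.14078075e+00,  7.73310789e-05,  3.17748500e-01]), 'force': array([ 0.01082374, -0.10159512,  0.24133577]), 'moment': array([-0.01932051, -0.07357542, -0.03922438]), 'grip_width': 0.08553770295541477}
```

View pics/top0.png

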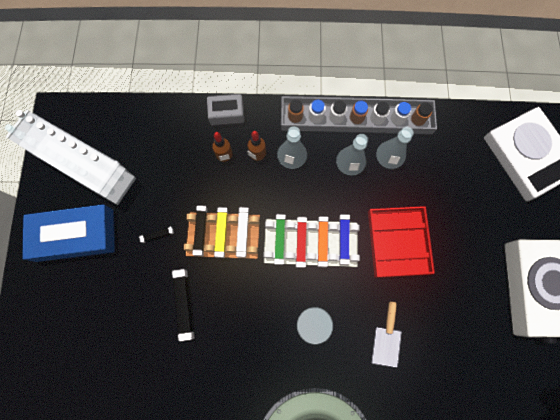

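View pics/side0.png

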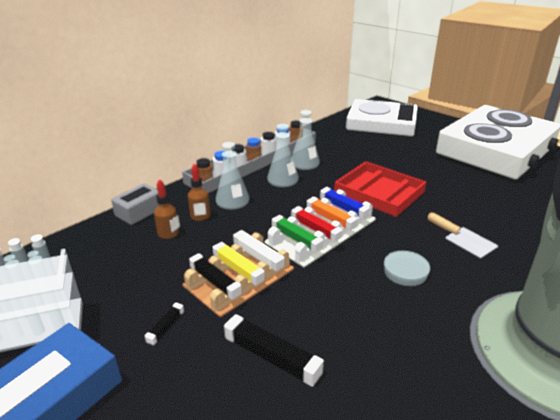

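View pics/wrist0.png

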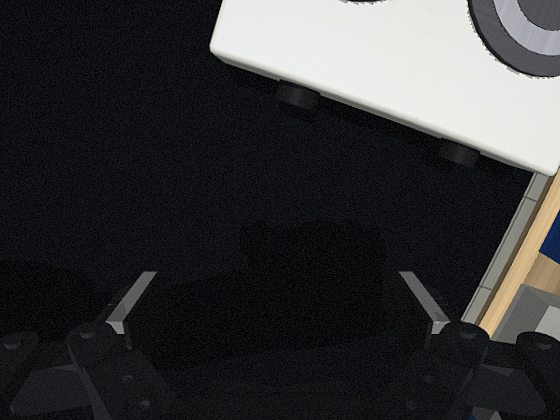

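The top picture shows the stock rack (bars black 200,230, yellow 221,232, white 242,232), the kit (green 280, red 302, orange 323, blue 345, row ~240) and the tray at (402,242). So blue is the wrong bar and yellow is the missing one. The large black bar (183,305) and the tiny one (156,235) are look-alikes. Next I'll fit poses to the silhouettes.

```bash
cat > h.py <<'E'
import numpy as np, cv2
from scipy.optimize import minimize
def proj(m,P):
    c=np.asarray(P)@np.array(m["R"]).T+np.array(m["t"]); s=c[:,:2]/c[:,2:]
    s=s*(1+m["k1"]*(s**2).sum(1,keepdims=True))
    return s*[m["fx"],m["fy"]]+[m["cx"],m["cy"]]
def unproj(m,uv,z):
    d=(np.array(uv,float)-[m["cx"],m["cy"]])/[m["fx"],m["fy"]]; s=d.copy()
    for _ in range(20): s=d/(1+m["k1"]*(s@s))
    R=np.array(m["R"]); o=-R.T@np.array(m["t"]); v=R.T@np.array([*s,1]); return o+v*(z-o[2])/v[2]
def box(x,y,zc,yaw,L,W,H):
    c=np.array([[a,b,d] for a in(-.5,.5) for b in(-.5,.5) for d in(-.5,.5)])*[L,W,H]
    Rz=np.array([[np.cos(yaw),-np.sin(yaw),0],[np.sin(yaw),np.cos(yaw),0],[0,0,1]])
    return c@Rz.T+[x,y,zc]
def iou(p,views,zc,d):
    t=0
    for m,mask in views:
        h=cv2.convexHull((proj(m,box(p[0],p[1],zc,p[2],*d))*16).astype(np.int32))
        im=np.zeros(mask.shape,np.uint8); cv2.fillConvexPoly(im,h,1,shift=4)
        im=im>0; t+=(im&mask).sum()/max(1,(im|mask).sum())
    return t/len(views)
def fit(views,zc,d,yaw0=0):
    m,mask=views[0]; ys,xs=np.nonzero(mask); c=unproj(m,(xs.mean(),ys.mean()),zc)
    best=None
    for dy in(-.1,0,.1):
        s=[[c[0],c[1],yaw0+dy]]; s+= [[c[0]+.01,c[1],yaw0+dy],[c[0],c[1]+.01,yaw0+dy],[c[0],c[1],yaw0+dy+.1]]
        r=minimize(lambda p:-iou(p,views,zc,d),s[0],method="Nelder-Mead",options=dict(initial_simplex=s,xatol=1e-4,fatol=1e-4))
        if best is None or r.fun<best.fun: best=r
    return best.x,-best.fun
E
python3 - <<'E'
from workcell import bot
from h import *
names=["bar_blue_c","bar_yellow_c","bar_orange_c","bar_red_c","bar_green_c","bar_white_c","bar_black_c","kit_rack","stock_rack","return_tray"]
M={c:bot.camera_model(c) for c in("top","side")}
import pickle; out={}
for n in names:
    V={}
    for cam in M:
        r=bot.silhouettes(cam,n); out[n,cam]=r
        print(n,cam,[(round(float(q["conf"]),2),np.round(q["box"]).astype(int).tolist(),int(q["pixels"].sum())) for q in r[:4]])
        if r: V[cam]=(M[cam],np.array(r[0]["pixels"]))
    d,z=((.13,.024,.024),.037) 
    if n=="kit_rack": continue
    if n=="stock_rack": continue
    if n=="return_tray": d,z=(.18,.15,.03),.015
    for k in (["top"],["side"],["top","side"]):
        if all(q in V for q in k):
            p,s=fit([V[q] for q in k],z,d); print("  ",k,np.round(p,4),round(s,3))
pickle.dump(out,open("sil.pkl","wb")); print(bot.observe()["clock"])
E
```

```text
bar_blue_c top [(0.73, [345, 242, 9, 49], 467)]
bar_blue_c side [(0.61, [344, 203, 51, 36], 587)]
   ['top'] [ 0.52   -0.0692 -0.0138] 0.834
   ['side'] [ 0.5232 -0.0751 -0.0249] 0.772
   ['top', 'side'] [ 0.5198 -0.0714 -0.0153] 0.793
bar_yellow_c top [(0.77, [221, 233, 11, 52], 512)]
bar_yellow_c side [(0.72, [238, 263, 50, 47], 927)]
   ['top'] [ 0.5317  0.2526 -0.0317] 0.877
   ['side'] [ 0.5369  0.2479 -0.0377] 0.912
   ['top', 'side'] [ 0.5332  0.2506 -0.013 ] 0.866
bar_orange_c top [(0.6, [322, 243, 5, 55], 527)]
bar_orange_c side [(0.59, [332, 215, 48, 35], 623), (0.34, [284, 153, 28, 63], 1039), (0.16, [233, 176, 31, 68], 1426)]
   ['top'] [ 0.5109 -0.0142  0.0107] 0.939
   ['side'] [ 0.5159 -0.0192 -0.096 ] 0.786
   ['top', 'side'] [ 0.5107 -0.0144 -0.0129] 0.838
bar_red_c top [(0.74, [302, 243, 7, 49], 468), (0.39, [400, 240, 68, 74], 3969)]
bar_red_c side [(0.95, [315, 224, 49, 34], 741)]
   ['top'] [0.5097 0.042  0.008 ] 0.895
   ['side'] [ 0.514   0.0376 -0.0734] 0.869
   ['top', 'side'] [ 0.5111  0.0411 -0.0234] 0.841
bar_green_c top [(0.98, [279, 239, 16, 49], 491), (
[... 833 characters left out ...]
'side'] [ 0.5158  0.4236 -0.9953] 0.411
   ['top', 'side'] [0.5339 0.3077 0.0284] 0.411
kit_rack top [(0.96, [312, 244, 92, 50], 2454)]
kit_rack side [(0.75, [319, 229, 107, 81], 1905), (0.46, [239, 275, 106, 82], 2768)]
stock_rack top [(0.88, [222, 235, 76, 51], 1735), (0.25, [223, 147, 23, 33], 414)]
stock_rack side [(0.78, [239, 275, 111, 84], 2430), (0.28, [297, 233, 54, 35], 807)]
return_tray top [(0.59, [401, 241, 68, 73], 4026)]
return_tray side [(0.92, [381, 188, 92, 54], 2808), (0.5, [240, 263, 48, 43], 908), (0.16, [238, 274, 110, 85], 2547)]
   ['top'] [ 0.5205 -0.2226  0.0738] 0.973
   ['side'] [ 0.5263 -0.23    0.0654] 0.936
   ['top', 'side'] [ 0.5211 -0.2234  0.0851] 0.93
1.15
```

```bash
python3 - <<'E'
from workcell import bot
from h import *
from scipy.spatial.transform import Rotation as Ro
s=bot.observe();m=bot.camera_model("wrist");R=np.array(m["R"])
Rt=Ro.from_euler("xyz",s["tool_rot"]).as_matrix()
c=-R.T@m["t"]; print("cam in tool",Rt.T@(c-s["position"])); print("axis in tool",Rt.T@R[2], "x",Rt.T@R[0])
Tp=np.array([.47,.02,.35]);Rn=Ro.from_euler("xyz",[np.pi,0,-.02]).as_matrix()
cn=Tp+Rn@Rt.T@(c-s["position"]); m2=dict(m);m2["R"]=R@Rt@Rn.T;m2["t"]=-m2["R"]@cn
print(proj(m2,np.array([[.52,.3,.04],[.52,-.07,.04],[.52,.1,.04],[.45,-.2,.04],[.6,.1,.0]])))
E
```

```text
cam in tool [ 0.07056783  0.00024839 -0.07050677]
axis in tool [-2.77999388e-01  8.02468071e-04  9.60580916e-01] x [ 9.21503269e-05  9.99999669e-01 -8.08729445e-04]
[[  9.28335747 133.33919299]
 [366.74670265 121.50538694]
 [195.18451665 124.89738823]
 [484.11730338 188.45336368]
 [198.23992358  45.89210666]]
```

```bash
python3 -m crank '{"travel":[[4,5,0],[8,10,1],[12,15,2],[16,20,3],[20,25,4],[23,30,5],[24,35,5],[25,40,5]],"rot":[[0,0,-3],[0,0,-6],[0,0,-9],[0,0,-12],[0,0,-15],[0,0,-18],[0,0,-19],[0,0,-19]]}' 0.0
```

```text
clock: 1.95
position: [0.4188, -0.2664, 0.3494]
tool_rot: [3.141, -0.001, -0.014]
force: [1.1, 0.0, -0.5]
grip_width: 0.0427
```

```bash
python3 -m crank '{"travel":[[0,5,0],[0,10,1],[0,15,2],[0,20,2],[0,25,2],[0,28,2],[0,28,2],[0,28,2]],"rot":[[0,0,0],[0,0,0],[0,0,0],[0,0,0],[0,0,0],[0,0,0],[0,0,0],[0,0,0]]}'
python3 - <<'E'
from workcell import bot
import cv2,pickle
m=bot.camera_model("wrist"); f=bot.grab_frame("wrist"); cv2.imwrite("pics/w1.png",f[:,:,::-1]); 
out={}
for n in ["bar_blue_c","bar_yellow_c","bar_orange_c","bar_red_c","bar_green_c","bar_white_c","bar_black_c","kit_rack","stock_rack","return_tray"]:
    out[n]=bot.silhouettes("wrist",n)
pickle.dump((m,out),open("w1.pkl","wb"))
print(bot.observe()["position"],bot.observe()["tool_rot"])
E
```

```text
clock: 2.75
position: [0.4177, 0.0119, 0.369]
tool_rot: [3.141, -0.0, -0.013]
force: [0.5, -0.7, -0.5]
grip_width: 0.0424
[0.41770566 0.01155461 0.36890748] [ 3.14158975e+00  5.87240417e-05 -1.40891005e-02]
```

View pics/w1.png

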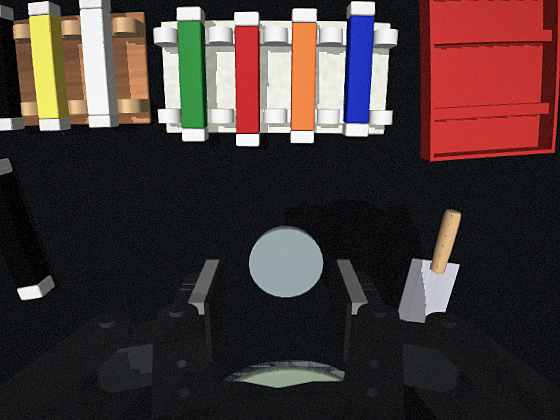

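```bash
python3 - <<'E'
from h import *
import pickle
m,out=pickle.load(open("w1.pkl","rb"))
for n,r in out.items():
    print(n,[(round(float(q["conf"]),2),np.round(q["box"]).astype(int).tolist()) for q in r[:3]])
    if r and "bar" in n: 
        p,s=fit([(m,np.array(r[0]["pixels"]))],.037,(.13,.024,.024)); print("   ",np.round(p,4),round(s,3))
E
```

```text
bar_blue_c [(0.84, [359, 68, 36, 136])]
    [ 0.5195 -0.0716 -0.0274] 0.92
bar_yellow_c [(0.92, [48, 67, 44, 133]), (0.19, [195, 75, 38, 130])]
    [ 0.5312  0.2512 -0.0105] 0.922
bar_orange_c [(0.74, [305, 76, 26, 136])]
    [ 0.5114 -0.0154 -0.0187] 0.92
bar_red_c [(0.79, [247, 76, 29, 133])]
    [ 0.5095  0.0401 -0.0218] 0.931
bar_green_c [(0.82, [195, 74, 38, 132])]
    [ 0.515   0.0964 -0.0167] 0.908
bar_white_c [(0.8, [101, 64, 41, 129])]
    [ 0.5334  0.1944 -0.0176] 0.917
bar_black_c [(0.78, [14, 67, 26, 123]), (0.64, [27, 227, 54, 143])]
    [ 0.5338  0.3094 -0.0217] 0.971
kit_rack [(0.77, [274, 80, 245, 118])]
stock_rack [(0.67, [82, 70, 140, 116]), (0.45, [248, 78, 27, 133])]
return_tray []
```

```bash
python3 - <<'E'
from h import *
import pickle
m,out=pickle.load(open("w1.pkl","rb"))
k=np.array(out["kit_rack"][0]["pixels"])
for c in (170,220,275,330,375):
    r=np.nonzero(k[:,c])[0]; print(c,r.min(),r.max(),unproj(m,(c,r.min()),.006)[:2],unproj(m,(c,r.max()),.006)[:2])
for uv in [(432,157),(421,0),(555,152)]: print("tray",unproj(m,uv,0.0)[:2],unproj(m,uv,0.03)[:2])
print("teeth",[unproj(m,uv,.043)[:2].round(4) for uv in [(165,36),(390,37),(168,115),(388,117)]])
sil=pickle.load(open("sil.pkl","rb"))
E
```

```text
170 22 132 [0.57510423 0.12487608] [0.45715327 0.13306934]
220 20 133 [0.57521867 0.07068539] [0.45477604 0.07586862]
275 21 133 [0.57297352 0.01195614] [0.45378653 0.01360234]
330 21 132 [ 0.57266356 -0.04680294] [ 0.45429801 -0.04862758]
375 23 134 [ 0.57103895 -0.09547757] [ 0.45183144 -0.10018365]
tray [ 0.42444879 -0.17176538] [ 0.42880801 -0.15930521]
tray [ 0.59758269 -0.14736105] [ 0.5901251  -0.13656654]
tray [ 0.43165871 -0.33164356] [ 0.43552584 -0.30827132]
teeth [array([0.5546, 0.121 ]), array([ 0.5509, -0.1019]), array([0.4772, 0.1234]), array([ 0.4724, -0.1035])]
```

The wrist picture agrees with the top camera to about 1–2 mm. Blue's centre is at (0.519, -0.072) and the kit yaw is about -0.02. The kit centre is about (0.514, 0.0125) and the tray centre about (0.521, -0.223). I'll go above blue with the jaws half open, because the neighbouring bars don't leave room for more.

```bash
python3 -m crank '{"travel":[[3,-2.5,-2],[6,-5,-5],[9,-7,-9],[10,-8.3,-13],[10,-8.3,-17],[10,-8.3,-19],[10,-8.3,-19],[10,-8.3,-19]],"rot":[[0,0,0],[0,0,0],[0,0,0],[0,0,0],[0,0,0],[0,0,0],[0,0,0],[0,0,0]]}' 0.05 60
python3 - <<'E'
from workcell import bot
import cv2
from h import *
m=bot.camera_model("wrist"); f=bot.grab_frame("wrist").copy()
s=bot.observe();print(s["position"],s["tool_rot"])
r=bot.silhouettes("wrist","bar_blue_c")
for q in r: print(q["conf"],q["box"])
cv2.imwrite("pics/w2.png",f[:,:,::-1])
E
```

```text
clock: 4.1
position: [0.518, -0.0712, 0.1795]
tool_rot: [-3.142, -0.0, -0.014]
force: [0.4, -0.1, 0.2]
grip_width: 0.0449
[ 0.51827685 -0.07124673  0.18010445] [ 3.14155684e+00 -1.41167897e-03 -1.37987365e-02]
0.91 [277.6, 218.8, 48.5, 220.0]
```

View pics/w2.png

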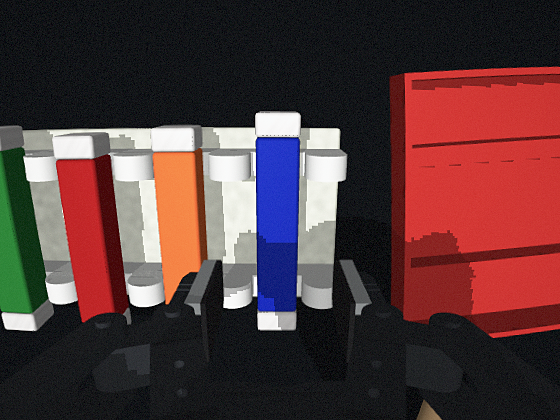

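The wrist picture shows blue centred between the fingers (bar at column 277, fingers at about 208 and 356). Now down and grip.

```bash
python3 -m crank '{"travel":[[0,0,-3],[0,0,-6],[0,0,-8],[0,0,-8.6],[0,0,-8.6],[0,0,-8.6]],"rot":[[0,0,0],[0,0,0],[0,0,0],[0,0,0],[0,0,0],[0,0,0]]}'
python3 -m crank '{"travel":[[0,0,0],[0,0,0],[0,0,0],[0,0,0],[0,0,0],[0,0,0]],"rot":[[0,0,0],[0,0,0],[0,0,0],[0,0,0],[0,0,0],[0,0,0]]}' -1 60
```

```text
clock: 4.8
position: [0.5184, -0.0714, 0.0943]
tool_rot: [3.141, -0.002, -0.014]
force: [-0.2, -0.2, -0.7]
grip_width: 0.0449
clock: 5.4
position: [0.5182, -0.0714, 0.0942]
tool_rot: [3.141, -0.002, -0.014]
force: [-2.4, 0.4, 14.2]
grip_width: 0.023
```

```bash
python3 -m crank '{"travel":[[0,0,1],[0,0,3],[0,0,6],[0,0,8],[0,-3,8.5],[0,-7,8.5],[0,-11,8.5],[0,-15,8.5]],"rot":[[0,0,0],[0,0,0],[0,0,0],[0,0,0],[0,0,1],[0,0,3],[0,0,5],[0,0,5]]}'
python3 -m crank '{"travel":[[0,0,0],[0,0,0]],"rot":[[0,0,0],[0,0,0]]}'
python3 - <<'E'
from workcell import bot
import cv2
f=bot.grab_frame("wrist"); cv2.imwrite("pics/w3.png",f[:,:,::-1]); print(bot.observe()["position"])
E
```

```text
clock: 6.2
position: [0.5176, -0.223, 0.1791]
tool_rot: [3.141, -0.001, 0.075]
force: [0.7, 0.2, -0.5]
grip_width: 0.0232
clock: 6.4
position: [0.5174, -0.222, 0.1785]
tool_rot: [3.142, -0.0, 0.071]
force: [0.2, 1.6, -0.2]
grip_width: 0.0231
[ 0.51771022 -0.22083558  0.17848166]
```

View pics/w3.png

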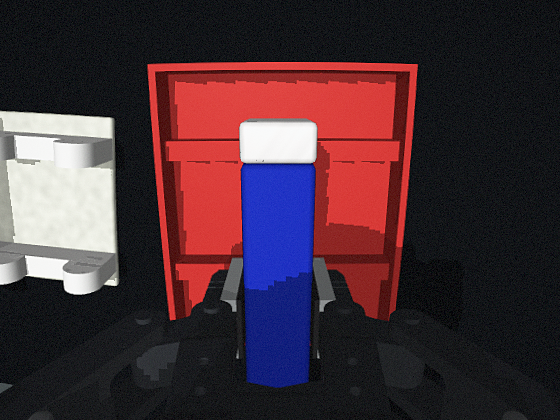

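```bash
python3 - <<'E'
from workcell import bot
from h import *
m=bot.camera_model("wrist");s=bot.observe();p=s["position"]
b=box(p[0]+.0015,p[1],p[2]-.0572,.071,.13,.024,.024)
print(p); print(proj(m,b).round())
t=box(.521,-.2226,.015,.078,.18,.15,.03); print(proj(m,t).round())
E
```

```text
[ 0.51771022 -0.22083558  0.17848166]
[[302. 403.]
 [306. 446.]
 [251. 403.]
 [247. 446.]
 [311. 113.]
 [317. 116.]
 [244. 113.]
 [237. 116.]]
[[379. 318.]
 [390. 342.]
 [181. 319.]
 [171. 343.]
 [398.  66.]
 [415.  61.]
 [161.  67.]
 [145.  62.]]
```

The bar is held level and lined up inside the tray: walls at columns 150–415, bar at 240–315, both ribs crossed. Lowering it.

```bash
python3 -m crank '{"travel":[[0,0,-3],[0,0,-6],[0,0,-7.8],[0,0,-8.3],[0,0,-8.6],[0,0,-8.8],[0,0,-8.8]],"rot":[[0,0,0],[0,0,0],[0,0,0],[0,0,0],[0,0,0],[0,0,0],[0,0,0]]}'
python3 -m crank '{"travel":[[0,0,-0.1],[0,0,-0.2],[0,0,-0.2]],"rot":[[0,0,0],[0,0,0],[0,0,0]]}'
```

```text
clock: 7.15
position: [0.5181, -0.2212, 0.0907]
tool_rot: [3.141, -0.001, 0.074]
force: [-0.9, 1.2, -1.6]
grip_width: 0.0228
clock: 7.45
position: [0.518, -0.2214, 0.0892]
tool_rot: [3.141, -0.001, 0.073]
force: [-5.5, 2.1, 19.4]
grip_width: 0.0231
```

Contact, so the bar is resting on the ribs. Releasing partway and lifting.

```bash
python3 -m crank '{"travel":[[0,0,0.1],[0,0,0.1],[0,0,0.1],[0,0,0.1],[0,0,2],[0,0,5],[0,0,9],[0,0,12]],"rot":[[0,0,0],[0,0,0],[0,0,0],[0,0,0],[0,0,0],[0,0,0],[0,0,0],[0,0,0]]}' 0.05
python3 -m crank '{"travel":[[0,5,3],[0,10,4],[0,15,4],[0,20,4],[0,25,4],[0,30,4],[0,35,4],[0,40,4]],"rot":[[0,0,0],[0,0,-1],[0,0,-3],[0,0,-5],[0,0,-5.3],[0,0,-5.3],[0,0,-5.3],[0,0,-5.3]]}'
python3 -m crank '{"travel":[[0,5,-2],[0,7.2,-5],[0.5,7.2,-7],[1,7.2,-7],[1,7.2,-7],[1,7.2,-7]],"rot":[[0,0,0],[0,0,0],[0,0,0],[0,0,0],[0,0,0],[0,0,0]]}'
python3 - <<'E'
from workcell import bot
from h import *
m=bot.camera_model("wrist"); f=bot.grab_frame("wrist"); cv2.imwrite("pics/w4.png",f[:,:,::-1]); s=bot.observe();print(s["position"],s["tool_rot"])
r=bot.silhouettes("wrist","bar_yellow_c")
print(r and (r[0]["conf"],r[0]["box"],fit([(m,np.array(r[0]["pixels"]))],.037,(.13,.024,.024))))
f=bot.grab_frame("side"); cv2.imwrite("pics/s4.png",f[:,:,::-1])
E
```

```text
clock: 8.25
position: [0.5178, -0.2213, 0.2099]
tool_rot: [3.141, -0.001, 0.073]
force: [0.7, -0.1, -0.8]
grip_width: 0.0449
clock: 9.05
position: [0.5174, 0.172, 0.248]
tool_rot: [3.142, -0.0, -0.019]
force: [0.7, -0.8, 1.1]
grip_width: 0.0449
clock: 9.65
position: [0.5283, 0.2414, 0.1791]
tool_rot: [-3.141, -0.001, -0.021]
force: [0.3, -0.1, -0.3]
grip_width: 0.0448
[0.52824913 0.24150499 0.17918082] [-3.14100894e+00 -1.44292205e-03 -2.03686767e-02]
(0.66, [261.1, 217.4, 47.1, 218.5], (array([ 0.53014262,  0.25027101, -0.0159801 ]), np.float64(0.9423036867319309)))
```

View pics/w4.png

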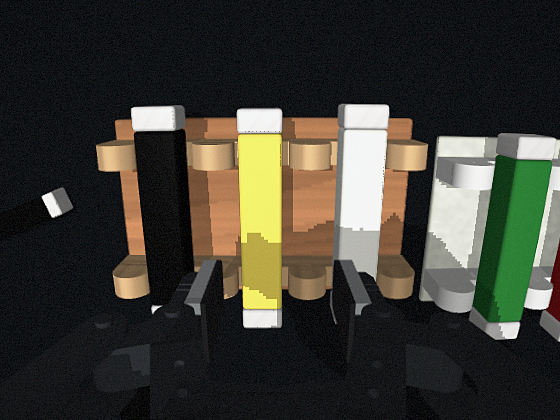

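View pics/s4.png

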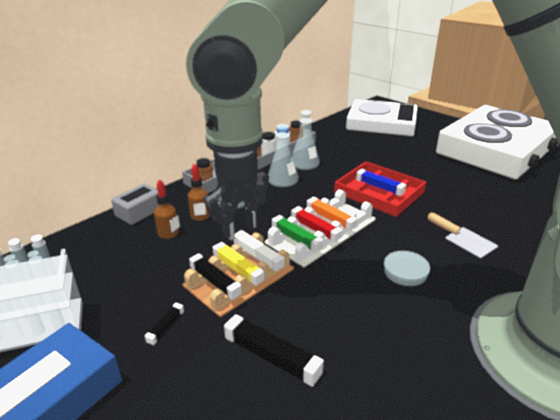

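The side picture shows blue lying flat in the tray (382,181). The wrist picture shows yellow at column 261, so the gripper needs to go about 9 mm further in +y. Correct, descend and grip.

```bash
python3 -m crank '{"travel":[[0.2,0.9,0],[0.2,0.9,-1],[0.2,0.9,-4],[0.2,0.9,-7],[0.2,0.9,-8.2],[0.2,0.9,-8.5],[0.2,0.9,-8.5],[0.2,0.9,-8.5]],"rot":[[0,0,0],[0,0,0],[0,0,0],[0,0,0],[0,0,0],[0,0,0],[0,0,0],[0,0,0]]}'
python3 -m crank '{"travel":[[0,0,0],[0,0,0],[0,0,0],[0,0,0],[0,0,0],[0,0,0]],"rot":[[0,0,0],[0,0,0],[0,0,0],[0,0,0],[0,0,0],[0,0,0]]}' -1 60
```

```text
clock: 10.6
position: [0.5302, 0.2514, 0.094]
tool_rot: [-3.141, -0.001, -0.019]
force: [0.8, -0.2, 1.1]
grip_width: 0.0447
clock: 11.2
position: [0.5301, 0.2512, 0.0941]
tool_rot: [-3.141, -0.001, -0.019]
force: [-2.3, -1.4, 10.2]
grip_width: 0.0229
```

```bash
python3 -m crank '{"travel":[[0,0,1],[0,0,4],[0,0,7.5],[-0.5,-3,10],[-1,-7,10],[-1.5,-12,10],[-1.9,-16,10],[-1.9,-20,10]],"rot":[[0,0,0],[0,0,0],[0,0,0],[0,0,0],[0,0,0],[0,0,0],[0,0,0],[0,0,0]]}'
python3 -m crank '{"travel":[[0,-4,0],[0,-8,0],[0,-11,0],[0,-12.3,0],[0,-12.3,-2],[0,-12.3,-3],[0,-12.3,-3],[0,-12.3,-3]],"rot":[[0,0,0],[0,0,0],[0,0,0],[0,0,0],[0,0,0],[0,0,0],[0,0,0],[0,0,0]]}'
python3 - <<'E'
from workcell import bot
from h import *
m=bot.camera_model("wrist"); f=bot.grab_frame("wrist"); cv2.imwrite("pics/w5.png",f[:,:,::-1]); s=bot.observe();print(s["position"],s["tool_rot"],s["grip_width"])
f=bot.grab_frame("side"); cv2.imwrite("pics/s5.png",f[:,:,::-1])
p=s["position"]; print(proj(m,box(p[0]+.001,p[1],p[2]-.057,-.018,.13,.024,.024)).round())
b=np.array([[.514+x-y*-.018,.0125+y+x*-.018,.043] for x in(-.04,.04) for y in(-.112,-.056)]); print("teeth",proj(m,b).round())
E
```

```text
clock: 12.0
position: [0.5101, 0.0493, 0.194]
tool_rot: [3.141, -0.001, -0.019]
force: [0.4, -0.5, -0.7]
grip_width: 0.0231
clock: 12.8
position: [0.5108, -0.0712, 0.1633]
tool_rot: [-3.141, 0.0, -0.018]
force: [0.4, 0.2, -0.5]
grip_width: 0.0233
[ 0.51098187 -0.07135515  0.16349463] [-3.14148278e+00 -4.31795203e-04 -1.81474788e-02] 0.0230722539587429
[[303. 405.]
 [306. 448.]
 [251. 405.]
 [248. 448.]
 [310. 114.]
 [317. 117.]
 [244. 114.]
 [237. 117.]]
teeth [[327. 301.]
 [228. 301.]
 [333. 161.]
 [222. 161.]]
```

View pics/w5.png

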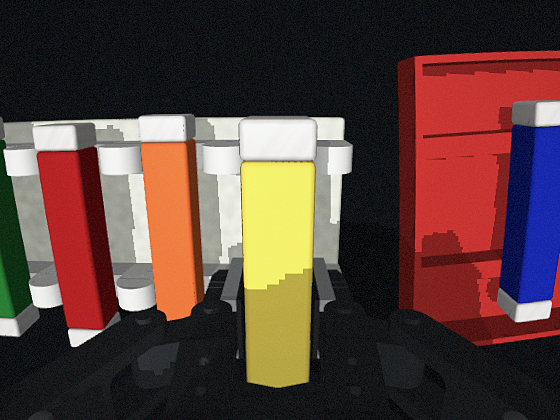

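View pics/s5.png

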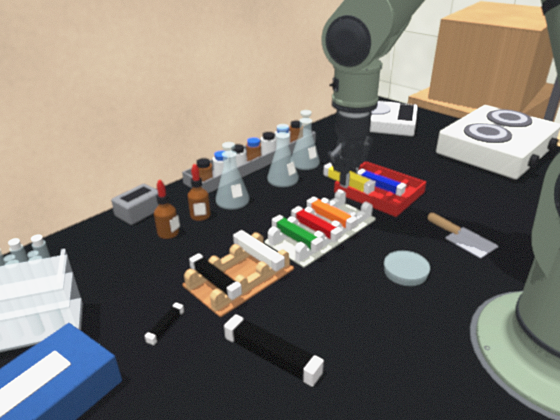

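Yellow is centred between the teeth (204–352, bar at 240–316) and level. Lowering.

```bash
python3 -m crank '{"travel":[[0,0,-2],[0,0,-4],[0,0,-5.2],[0,0,-6],[0,0,-6.4],[0,0,-6.7],[0,0,-6.8]],"rot":[[0,0,0],[0,0,0],[0,0,0],[0,0,0],[0,0,0],[0,0,0],[0,0,0]]}'
python3 -m crank '{"travel":[[0,0,-0.1],[0,0,-0.1]],"rot":[[0,0,0],[0,0,0]]}'
```

```text
clock: 13.6
position: [0.5109, -0.0719, 0.0951]
tool_rot: [3.142, -0.0, -0.019]
force: [0.2, -0.0, -0.6]
grip_width: 0.023
clock: 13.8
position: [0.5108, -0.072, 0.0942]
tool_rot: [3.142, -0.0, -0.019]
force: [0.8, -0.2, -1.1]
grip_width: 0.0232
```

```bash
python3 -m crank '{"travel":[[0,0,-0.1],[0,0,-0.1]],"rot":[[0,0,0],[0,0,0]]}'
```

```text
clock: 14.0
position: [0.5108, -0.072, 0.094]
tool_rot: [3.141, -0.001, -0.019]
force: [-6.7, 1.1, 22.0]
grip_width: 0.0235
```

Seated, with firm contact at the expected height. Release, lift and check.

```bash
python3 -m crank '{"travel":[[0,0,0.1],[0,0,0.1],[0,0,0.1],[0,0,0.1],[0,0,2],[0,0,5],[0,0,9],[0,0,13]],"rot":[[0,0,0],[0,0,0],[0,0,0],[0,0,0],[0,0,0],[0,0,0],[0,0,0],[0,0,0]]}' 0.05
python3 -m crank '{"travel":[[-2,0,4],[-4,0,8],[-6,0,12],[-8,0,14],[-10,0,14],[-10,0,14],[-10,0,14]],"rot":[[0,0,0],[0,0,0],[0,0,0],[0,0,0],[0,0,0],[0,0,0],[0,0,0]]}'
python3 - <<'E'
from workcell import bot
from h import *
M={c:bot.camera_model(c) for c in("wrist","side")}
for c in M: cv2.imwrite(f"pics/{c}6.png",bot.grab_frame(c)[:,:,::-1])
for n,z in [("bar_yellow_c",.037),("bar_blue_c",.032),("bar_orange_c",.037)]:
    for c in M:
        r=bot.silhouettes(c,n)
        if r: print(n,c,round(float(r[0]["conf"]),2),fit([(M[c],np.array(r[0]["pixels"]))],z,(.13,.024,.024)))
print(bot.observe()["position"],bot.observe()["clock"])
E
```

```text
clock: 14.8
position: [0.5103, -0.0718, 0.2241]
tool_rot: [-3.141, 0.001, -0.019]
force: [0.5, -1.2, 0.0]
grip_width: 0.0451
clock: 15.5
position: [0.4108, -0.0721, 0.3631]
tool_rot: [3.141, -0.001, -0.019]
force: [0.3, 0.9, -0.8]
grip_width: 0.0446
bar_yellow_c wrist 0.84 (array([ 0.51261559, -0.07211501, -0.0269473 ]), np.float64(0.961726618705036))
bar_yellow_c side 0.83 (array([ 0.51663146, -0.07618512, -0.07331269]), np.float64(0.803921568627451))
bar_blue_c wrist 0.56 (array([ 0.51930061, -0.2226715 ,  0.05801224]), np.float64(0.9088894360994829))
bar_blue_c side 0.66 (array([ 0.52348846, -0.22593099,  0.04820725]), np.float64(0.8916544655929722))
bar_orange_c wrist 0.56 (array([ 0.5122408 , -0.01545531, -0.01310289]), np.float64(0.909276769741886))
bar_orange_c side 0.92 (array([ 0.51763369, -0.02020409, -0.04917501]), np.float64(0.865265760197775))
[ 0.41089362 -0.07188581  0.3626825 ] 15.9
```

View pics/wrist6.png

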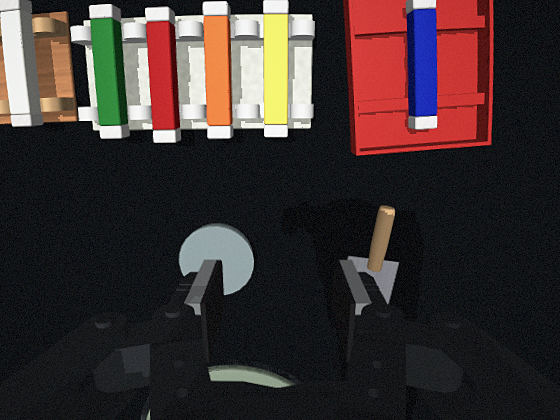

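View pics/side6.png

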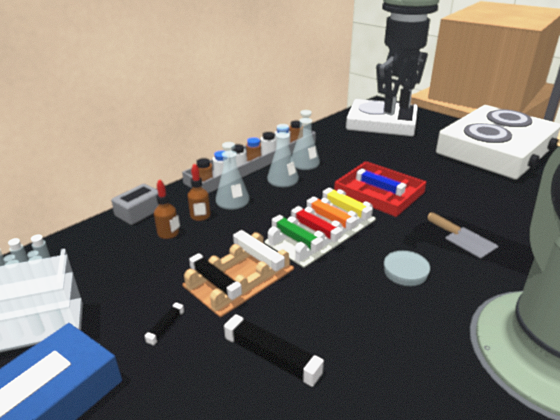

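Yellow sits in the kit (275,70) between the teeth, the same as its neighbours. Blue lies flat across both tray ribs (423,65), the glassware is upright, and the robot is clear of everything.

```bash
python3 -c "
from workcell import bot
print(bot.job_done())"
```

```text
the job is handed in; nothing more can be done
None
```

The job is done and handed in. The wrong bar was blue. I laid it flat across both ribs of the red return tray first, then moved yellow, the missing colour, from the middle place of the stock rack into the empty kit place.

- **Yellow:** the last wrist picture fits it at (0.513, -0.072), in line with its neighbours. As it was set down, contact came at the expected height with about 22 N.
- **Blue:** the same picture fits it at (0.519, -0.223), near the tray's centre. It was set down with about 19 N.
- **Other items:** white and black are still in the stock rack, all the glassware is upright, and the gripper was well clear. The clock stood at about 16 s of the 51 s allowed.
- **Disagreement:** the side camera's fits differed from the wrist camera's by about 3–5 mm. The offset was similar for every bar checked, including orange, which I never moved, so I put it down to calibration rather than misplacement.

No check failed.

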